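# Drive the lens spacer out of a microscope tube

## Robot

A 7-joint arm with a two-finger parallel gripper is mounted at the origin on the work surface. World frame = base frame: x ahead of the robot, y to its left, z up, the work surface at z = 0. Lengths are in m, angles in rad, forces in N, time in s.
With the tool pointing down it reaches from about 0.425 to 0.825 m from the base axis. Payload 3.6 kg.
Tool frame: the origin (TCP) lies where the fingers leave the gripper's body, on its centre line; the fingertips stand 73 mm ahead of it and the grasp point (between the pads) lies 54 mm ahead of it; x points along the fingers, y is the direction in which the jaws open and shut, and the axes are right-handed (so a half turn about x gives the same grasp; the last joint's range is limited). The gripper opens to 85 mm and grips with 20 to 120 N. Pads are 22 mm wide; open, the fingers measure 114 mm over their backs; the gripper's body (76 mm by 85 mm) begins 54 mm behind the grasp point. The pads swing forward as they close: fully open they stand 13 mm farther back than shut.
Start: joints at [1.258, 0.615, -0.013, 1.423, 0.008, 1.103, -0.04], TCP at [0.183, -0.624, 0.304] pointing down, gripper open.
Joint ranges: [-3.12, 3.12], [-0.3, 2.06], [-1.34, 1.32], [0.26, 2.42], [-1.36, 4.5], [0.01, 1.98], [-2.84, 2.84]. Speed limits (rad/s): [2.79, 2.79, 3.14, 3.14, 3.14, 3.14, 3.14].

## Interface

Orientations are given as a unit quaternion [x, y, z, w].
In Python, from station import arm, snapshot, camera_info, ticket gives the robot as it stands. Calls block until the motion is done:
- arm.movep(position, orientation): joint-space move of the TCP to a pose.
- arm.line_to(position, velocity=0.15, ori=None): straight line of the TCP; ori=None keeps the orientation; velocity is the mean speed in m/s.
- arm.move_j(angles): joint-space move.
- arm.move_gripper(opening, effort=None): opening from 0.0 (shut) to 1.0 (fully open); effort is the grip in N (None keeps the last); returns when the fingers have stopped.
- arm.pause(seconds).
- arm.ik(position, orientation): joint angles nearest the present ones, or None.
- snapshot(name): name is "scene" or "side" or "wrist"; returns the picture (420x560x3 uint8, blue, green, red); there is no depth.
- camera_info(name): a dict with "fx", "fy", "cx", "cy" (pixels), "dist_coeffs" ([k1, k2, p1, p2, k3] as OpenCV has them; the pictures are not rectified), "R" (3x3) and "t" (3): a world point X has camera coordinates R X + t; the wrist camera has in their place "T_tool_cam" (4x4, takes a point from camera to tool coordinates, whose origin is the TCP and whose axes are the tool frame's). Camera axes: x right, y down, z forward; pixel columns grow to the right and rows downward; lengths in m; the calibration is good to about 2 mm. A picture is of the moment at which its call begins: read the wrist's pose just before it. camera_info takes no time and is no camera call.
A pose or a line that the arm cannot do raises arm.MotionError and nothing moves.
- ticket.finish_job(): hands the job in, once; it reports no verdict.
Readings, each from a call of its own:
- arm.read_time(): time.
- arm.read_joint_positions(): joint angles.
- arm.read_dq(): joint speeds.
- arm.read_effort(): joint torques, N m.
- arm.read_tool_pos(): TCP position.
- arm.read_eef_rot(): TCP orientation.
- arm.read_ft_force(): force on the tool from outside, world axes, zero at the start.
- arm.read_wrist_torque(): the same for the moment, N m.
- arm.read_opening(): opening from 0.0 (shut) to 1.0 (fully open).
Only numpy, scipy, OpenCV 4.12 (cv2) and the standard library are available. Lean on these libraries where they do the work, as an engineer would, in place of code of your own. Each camera call takes 0.05 s, during which the arm holds its last target.

## Task

A lens spacer is stuck in the short black microscope tube held upright in the press-out stand. Take the middle-sized of the three drifts from the rack (the thin one slips through the spacer's hole, the thick one does not enter the tube), push it down through the tube from above until its black head sits on the tube's rim, so that the spacer drops into the stand's tray, and let go, leaving the drift there. Drive the spacer with the drift, not with the fingers.

Things in the scene. Friction and masses are not known exactly. Their poses are not given: they have to be found in the camera images.
- drift: The right drift, 0.2 to 0.36 kg: an aluminium rod, 32 mm in diameter, 58 mm long, its lowest 8 mm tapered to a flat 20 mm nose, under a black cylindrical head 50 mm in diameter, 48 mm high, which is grip and stop. Stands nose down in the rack. Origin: centre of the nose's flat end; z up along the rod; head from z = 58 to 106 mm. Grip the head's upper half: its underside must meet the tube's rim.
- rack: Fixed wooden board 300 by 100 by 8 mm, long side (its x) roughly left-right; origin: centre of its underside. On it a row of three wooden socket blocks 66 mm square, 100 mm apart, tops 48 mm above the table; the three drifts stand loosely in them in any order, 28 mm deep. The other two, equally tall: thin (10 mm rod, 30 mm head), thick (49 mm rod, 68 mm head).
- spacer: Aluminium ring, 40 mm outside, hole 14 mm, 22 mm high, 50 g, held in the tube by two sprung steel pads; its top is 8 mm below the rim, seen from above. It slides at a push of about 7 to 13 N and after 16 mm is past the pads and drops. Origin: centre of its underside, z along its axis, up at the start.
- bore_mouth (a point): Centre of the rim of the vertical black tube, 102 mm above the table, z up. Tube 57 mm outside, bore 43 mm, 44 mm long, open below. The pads, 19 mm down the bore along this frame's x, yield to the rod. It is fixed in the middle of an aluminium stand (150 by 160 mm, bridge 76 mm high beside the tube) right of the rack; the tray below has a floor 6 mm and walls 18 mm above the table.
There are look-alikes about, which are no part of the job. Leave any orange or turquoise look-alike of the drift alone.

How it is judged:
By the outcome, as a careful person would: the job done as asked, in the order asked, and still so for the second after the job is handed in, with the robot touching nothing.
It also fails if it takes over 40 s, if anything falls off the work surface, if the arm or the gripper's body presses on something with over 40 N, if the wrist force passes 120 N, or if a joint passes its speed limit or range.

## Working session

There is one attempt and no reset: what is moved stays moved. The work goes in short steps, each a Python script; the robot and the scene stay as the last script left them, time stands still between calls to the robot, and variables do not carry over. Pictures are saved under pics/ and viewed, and the job is handed in when it is done.

```bash
mkdir -p pics; ls; python3 - <<'E'
from station import arm,snapshot,camera_info
import cv2
for n in ["scene","side","wrist"]:
    cv2.imwrite(f"pics/{n}0.png",snapshot(n)); 
    c=camera_info(n); print(n,c)
print(arm.read_time(),arm.read_tool_pos(),arm.read_eef_rot())
E
```

```text
pics
scene {'fx': 391.07957917778344, 'fy': 391.07957917778344, 'cx': 272.18249751126274, 'cy': 212.2114601126228, 'dist_coeffs': array([-0.09217161,  0.        ,  0.        ,  0.        ,  0.        ]), 'R': array([[-0.25922493,  0.96581561,  0.00162239],
       [ 0.57854083,  0.15662502, -0.8004743 ],
       [-0.77336469, -0.20656428, -0.59936488]]), 't': array([ 0.09285707, -0.24132093,  1.31832823])}
side {'fx': 387.2769434894107, 'fy': 387.2769434894107, 'cx': 289.15936099135894, 'cy': 212.35874167660626, 'dist_coeffs': array([-0.03340708,  0.        ,  0.        ,  0.        ,  0.        ]), 'R': array([[ 0.95415321, -0.29921966, -0.00769696],
       [-0.1726628 , -0.52921875, -0.83073165],
       [ 0.24449787,  0.79397425, -0.55661987]]), 't': array([-0.49507324,  0.18117279,  0.53873267])}
wrist {'fx': 345.88321868670414, 'fy': 345.88321868670414, 'cx': 279.4011875865139, 'cy': 205.79555942146334, 'dist_coeffs': array([0.00261078, 0.        , 0.        , 0.        , 0.        ]), 'T_tool_cam': array([[-9.21546472e-06, -3.05500117e-01,  9.52192039e-01,
        -7.09151813e-02],
       [ 9.99999965e-01,  2.49252968e-04,  8.96481715e-05,
        -2.49809350e-04],
       [-2.64724218e-04,  9.52192006e-01,  3.05500104e-01,
        -7.90123486e-02],
       [ 0.00000000e+00,  0.00000000e+00,  0.00000000e+00,
         1.00000000e+00]])}
0.15 [ 0.18314143 -0.62320131  0.30299086] [-0.69978272 -0.10144156  0.70000357 -0.10004378]
```

View pics/scene0.png

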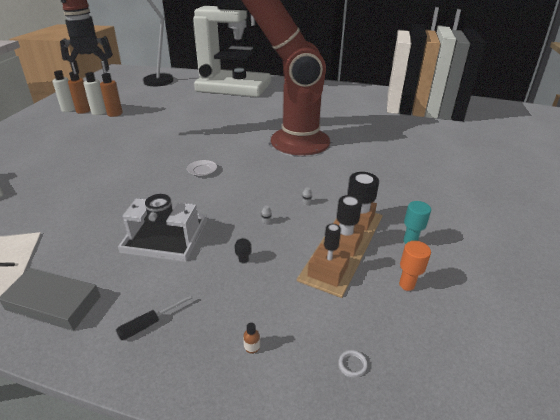

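View pics/side0.png

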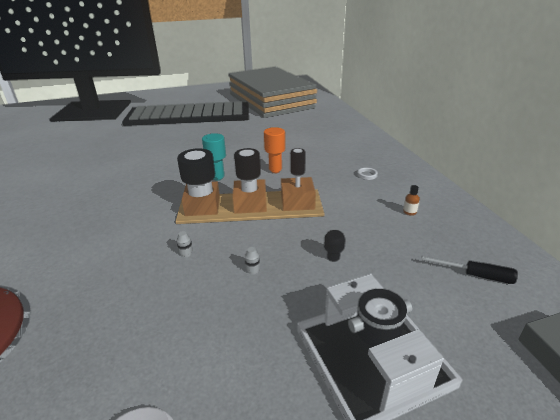

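View pics/wrist0.png

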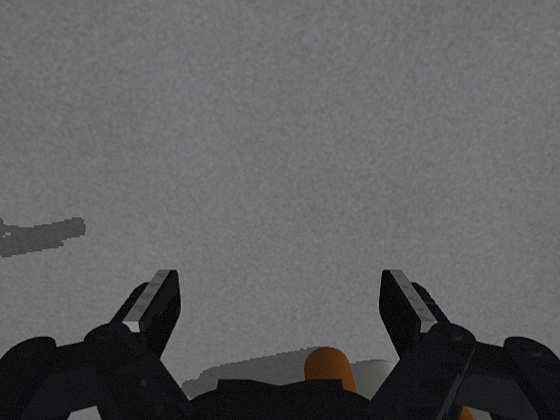

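```bash
cat > h.py <<'E'
import numpy as np, cv2
from scipy.spatial.transform import Rotation as Ro
from station import arm,snapshot,camera_info,ticket
def ray(n,uv,pose=None):
    c=camera_info(n); K=np.array([[c['fx'],0,c['cx']],[0,c['fy'],c['cy']],[0,0,1]])
    p=cv2.undistortPoints(np.array([[uv]],float),K,c['dist_coeffs'])[0,0]; d=np.array([p[0],p[1],1])
    if n=='wrist':
        P,q=pose; R=Ro.from_quat(q).as_matrix(); T=c['T_tool_cam']
        return R@T[:3,3]+np.array(P), R@T[:3,:3]@d
    return -c['R'].T@c['t'], c['R'].T@d
def atz(n,uv,z,pose=None):
    o,d=ray(n,uv,pose); return o+d*(z-o[2])/d[2]
def proj(n,X,pose=None):
    c=camera_info(n); K=np.array([[c['fx'],0,c['cx']],[0,c['fy'],c['cy']],[0,0,1]])
    X=np.atleast_2d(X).astype(float)
    if n=='wrist':
        P,q=pose; R=Ro.from_quat(q).as_matrix(); T=c['T_tool_cam']
        Rw=R@T[:3,:3]; o=R@T[:3,3]+np.array(P); Rc=Rw.T; t=-Rc@o
    else: Rc,t=c['R'],c['t']
    return cv2.projectPoints(X,cv2.Rodrigues(Rc)[0],np.asarray(t,float),K,c['dist_coeffs'])[0][:,0]
def circ(c,r,n=72):
    a=np.linspace(0,2*np.pi,n,endpoint=False); return np.c_[c[0]+r*np.cos(a),c[1]+r*np.sin(a),np.full(n,c[2])]
E
python3 - <<'E'
from h import *
for n,b in [("scene",(110,180,110,90)),("scene",(290,160,130,130)),("side",(290,260,180,160)),("side",(160,130,180,100))]:
    x,y,w,h=b; im=cv2.imread(f"pics/{n}0.png")[y:y+h,x:x+w]; s=4
    cv2.imwrite(f"pics/c_{n}_{x}.png",cv2.resize(im,None,fx=s,fy=s,interpolation=cv2.INTER_CUBIC))
E
```

```text
(no output)
```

View pics/c_scene_110.png

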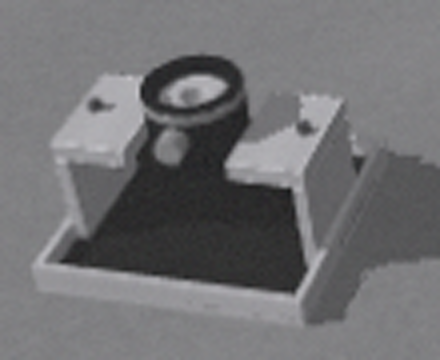

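View pics/c_scene_290.png

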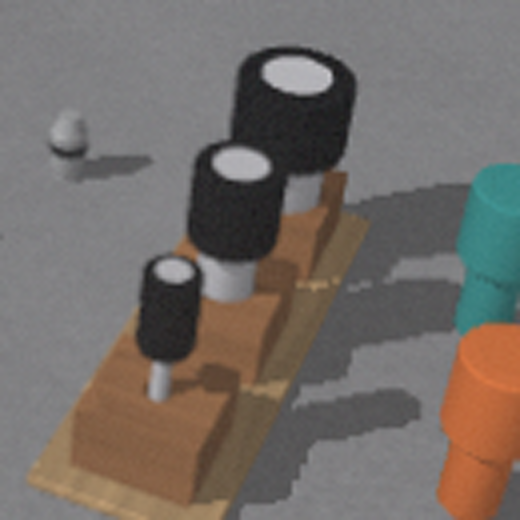

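View pics/c_side_290.png

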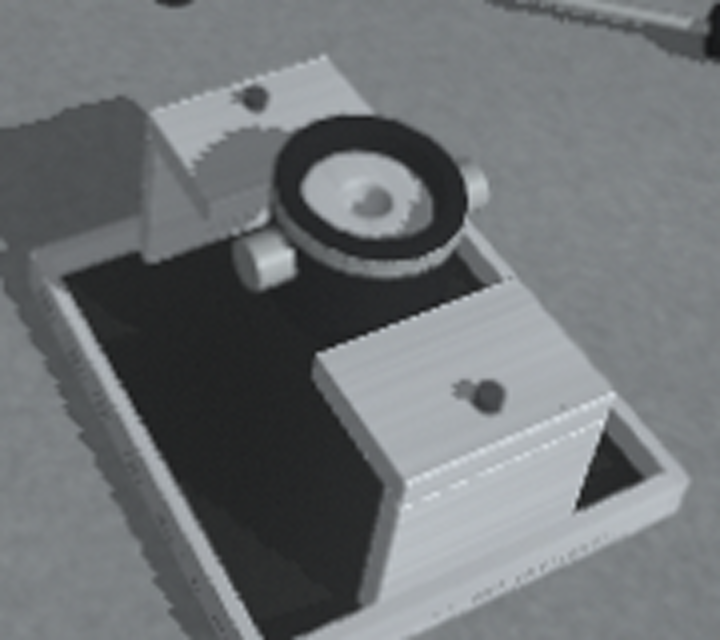

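View pics/c_side_160.png

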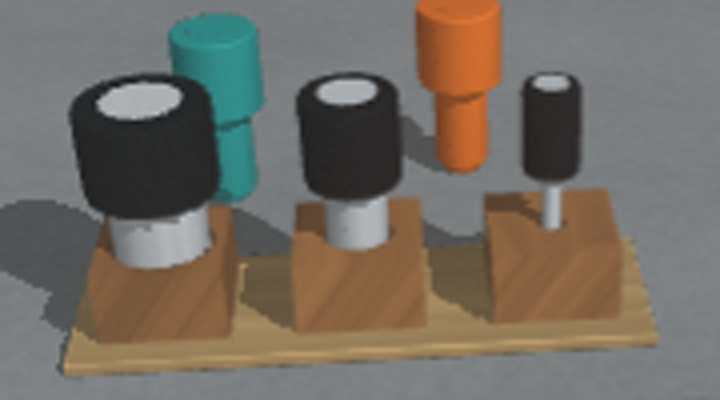

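```bash
python3 - <<'E'
from h import *
print(np.round([atz("scene",(350.2,200.7),.126),atz("side",(246.5,152.7),.126)],4))
for s,q in [((363.9,178.6),(194.3,154.8)),((333.2,227.4),(297.4,150.3))]: print(np.round([atz("scene",s,.126),atz("side",q,.126)],4))
print('tube',np.round([atz("scene",(158,201.2),.102),atz("side",(382.5,306.8),.102)],4))
# rack front edge in side: board top z=.008
print([np.round(atz("side",(160+a/4,130+b/4),.008),4) for a,b in [(67,366),(655,340)]])
E
```

```text
[[0.4939 0.2059 0.126 ]
 [0.4963 0.2011 0.126 ]]
[[0.3971 0.2273 0.126 ]
 [0.3986 0.224  0.126 ]]
[[0.592  0.1835 0.126 ]
 [0.5933 0.1803 0.126 ]]
tube [[ 0.5715 -0.2042  0.102 ]
 [ 0.5678 -0.2123  0.102 ]]
[array([0.3434, 0.1836, 0.008 ]), array([0.6279, 0.1149, 0.008 ])]
```

```bash
cat >> h.py <<'E'
def quat(yd,sgn=1):
    y=np.array([yd[0],yd[1],0.]);y/=np.linalg.norm(y); y*=sgn; x=np.array([0,0,-1.]); return Ro.from_matrix(np.c_[x,y,np.cross(x,y)]).as_quat()
E
python3 - <<'E'
from h import *
print(np.round([atz("side",(214,141),.106),atz("scene",(418,211),.106),atz("side",(274.5,134),.106),atz("scene",(415,252),.106)],3))
print(np.round(Ro.from_quat(arm.read_eef_rot()).as_matrix(),2))
for p in ([.495,.2035,.306],[.57,-.208,.29]):
  for yd in ((.235,.972),(1,0),(0,1)):
    for s in (1,-1):
      j=arm.ik(p,quat(yd,s)); print(p,yd,s,None if j is None else np.round(j,2))
E
```

```text
[[0.449 0.325 0.106]
 [0.464 0.35  0.106]
 [0.586 0.321 0.106]
 [0.6   0.341 0.106]]
[[-0.    0.28 -0.96]
 [ 0.   -0.96 -0.28]
 [-1.   -0.    0.  ]]
[0.495, 0.2035, 0.306] (0.235, 0.972) 1 [ 0.29  0.74 -1.28  1.73  0.75  1.25  0.16]
[0.495, 0.2035, 0.306] (0.235, 0.972) -1 [-0.1   0.47 -0.49  1.74  0.26  0.99 -2.5 ]
[0.495, 0.2035, 0.306] (1, 0) 1 [ 0.22  0.64 -1.09  1.74  0.62  1.15 -1.05]
[0.495, 0.2035, 0.306] (1, 0) -1 [ 0.25  0.67 -1.15  1.73  0.66  1.18  2.05]
[0.495, 0.2035, 0.306] (0, 1) 1 [ 0.31  0.78 -1.34  1.73  0.79  1.29  0.36]
[0.495, 0.2035, 0.306] (0, 1) -1 [-0.09  0.48 -0.51  1.74  0.27  0.99 -2.27]
[0.57, -0.208, 0.29] (0.235, 0.972) 1 [ 0.73  0.65 -0.71  1.56  0.45  1.1   1.24]
[0.57, -0.208, 0.29] (0.235, 0.972) -1 [ 0.29  0.56  0.04  1.58 -0.02  1.01 -1.47]
[0.57, -0.208, 0.29] (1, 0) 1 [ 0.56  0.59 -0.41  1.57  0.26  1.04  0.08]
[0.57, -0.208, 0.29] (1, 0) -1 [ 0.06  0.59  0.42  1.58 -0.27  1.03 -2.58]
[0.57, -0.208, 0.29] (0, 1) 1 [ 0.75  0.66 -0.76  1.56  0.49  1.12  1.45]
[0.57, -0.208, 0.29] (0, 1) -1 [ 0.34  0.56 -0.04  1.57  0.02  1.01 -1.28]
```

```bash
python3 - <<'E'
from h import *
arm.move_j([.34,.56,-.0,1.57,0,1.01,1.68])
q=quat((.235,.972)); arm.movep([.57,-.208,.29],q)
P=arm.read_tool_pos();Q=arm.read_eef_rot(); im=snapshot("wrist"); cv2.imwrite("pics/w_tube.png",im); np.save("p_tube.npy",np.r_[P,Q])
print(np.round(arm.read_joint_positions(),2),arm.read_time())
arm.move_j([-.39,.5,0,1.72,0,1.0,.94])
arm.movep([.495,.2035,.306],q)
P=arm.read_tool_pos();Q=arm.read_eef_rot(); im=snapshot("wrist"); cv2.imwrite("pics/w_rack.png",im); np.save("p_rack.npy",np.r_[P,Q])
print(np.round(arm.read_joint_positions(),2),arm.read_time(),P,Q,q)
E
```

```text
[ 0.31  0.56  0.    1.58 -0.    1.01  1.65] 2.45
[-0.43  0.43 -0.    1.75  0.    0.95  0.9 ] 4.2333 [0.49523385 0.20334397 0.3074257 ] [ 0.08421943  0.70133199 -0.08310745  0.70294643] [ 0.08367254  0.70213881 -0.08367254  0.70213881]
```

View pics/w_tube.png

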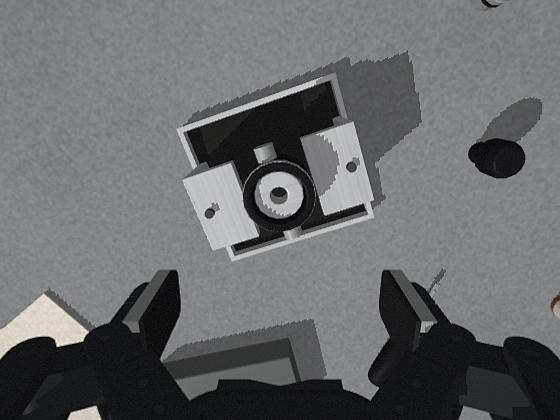

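View pics/w_rack.png

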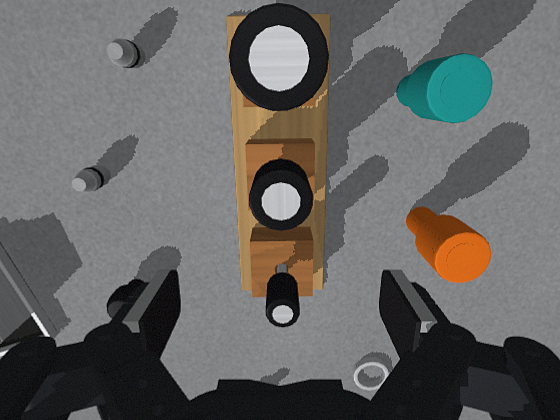

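```bash
python3 - <<'E'
from h import *
for n,b in [("w_tube",(225,140,110,110)),("w_rack",(235,150,100,100))]:
    x,y,w,h=b; im=cv2.imread(f"pics/{n}.png")[y:y+h,x:x+w]
    cv2.imwrite(f"pics/{n}_c.png",cv2.resize(im,None,fx=5,fy=5,interpolation=cv2.INTER_CUBIC))
im=cv2.imread("pics/w_rack.png").min(2)[150:250,235:335]
m=(im>150).astype('uint8'); n,l,s,c=cv2.connectedComponentsWithStats(m); 
for i in range(1,n):
    if s[i,4]>200: print(s[i],c[i]+[235,150])
E
```

```text
[  27   33   38   37 1111] [280.54815482 200.83978398]
```

View pics/w_tube_c.png

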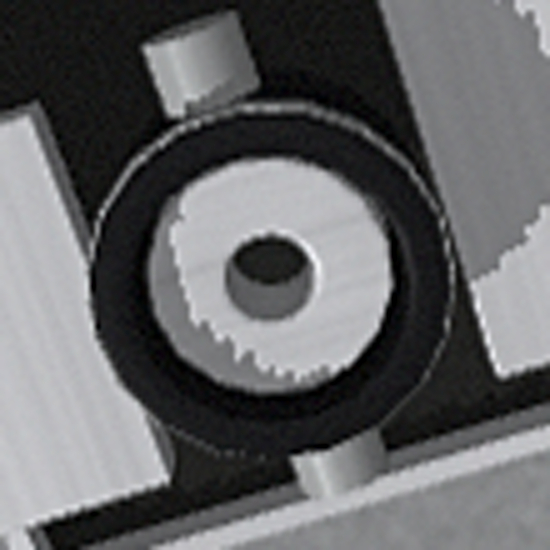

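View pics/w_rack_c.png

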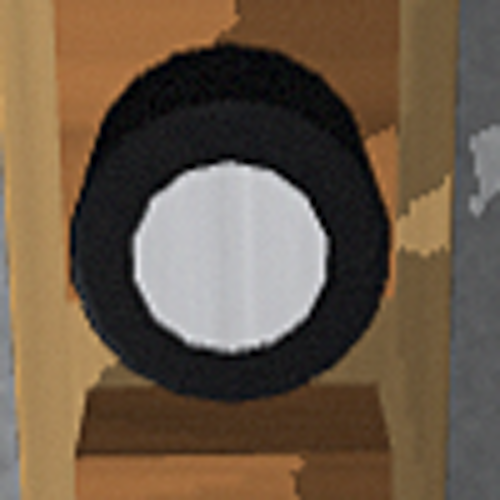

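```bash
python3 - <<'E'
from h import *
t=np.load("p_tube.npy"); r=np.load("p_rack.npy")
pt=(t[:3],t[3:]); pr=(r[:3],r[3:])
T=atz("wrist",(225+271/5-.4,140+279/5-.4),.102,pt); D=atz("wrist",(280.55,200.84),.126,pr)
print("tube",T,"drift",D)
for n,C,R,p,b in [("w_tube",T,.0285,pt,(225,140,110,110)),("w_rack",D,.025,pr,(235,150,100,100))]:
    x,y,w,h=b; im=cv2.resize(cv2.imread(f"pics/{n}.png")[y:y+h,x:x+w],None,fx=5,fy=5,interpolation=cv2.INTER_CUBIC)
    rs=[R,.0215] if n=="w_tube" else [R]
    for rr in rs:
        q=(proj("wrist",circ(C,rr),p)-[x,y]+.5)*5-.5
        cv2.polylines(im,[np.round(q).astype(int)],True,(0,0,255) if rr==R else (0,255,0))
    cv2.imwrite(f"pics/{n}_o.png",im)
for n in("scene","side"):
    im=cv2.imread(f"pics/{n}0.png"); s=3; im=cv2.resize(im,None,fx=s,fy=s,interpolation=cv2.INTER_CUBIC)
    for C,R in((T,.0285),(D,.025)):
        q=(proj(n,circ(C,R))+.5)*s-.5; cv2.polylines(im,[np.round(q).astype(int)],True,(0,0,255))
    b=(330,450,900,400) if n=="scene" else (500,350,780,680)
    cv2.imwrite(f"pics/{n}_o.png",im[b[1]:b[1]+b[3],b[0]:b[0]+b[2]][:600,:800])
E
```

```text
tube [ 0.56710621 -0.20660594  0.102     ] drift [0.49533352 0.20518963 0.126     ]
```

View pics/w_tube_o.png

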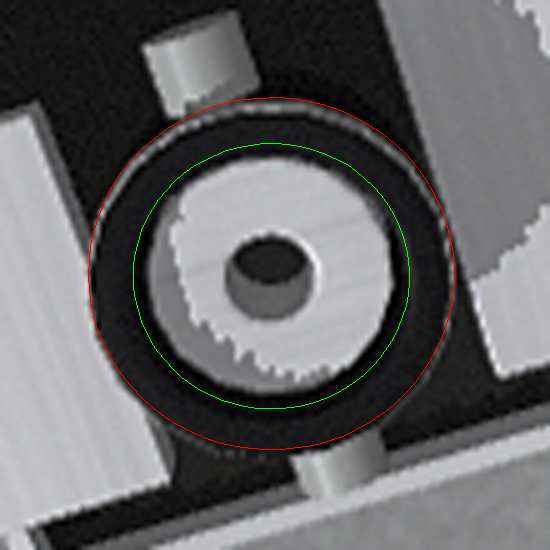

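View pics/w_rack_o.png

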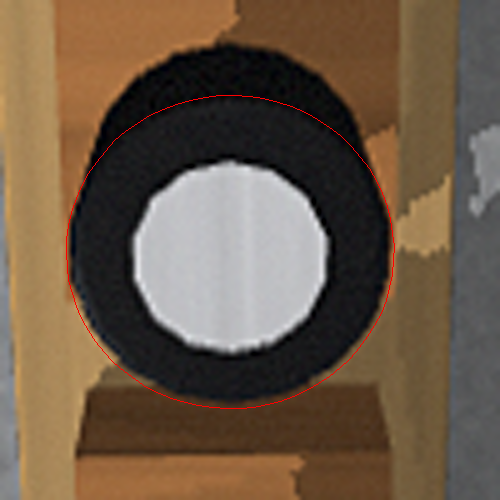

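View pics/scene_o.png

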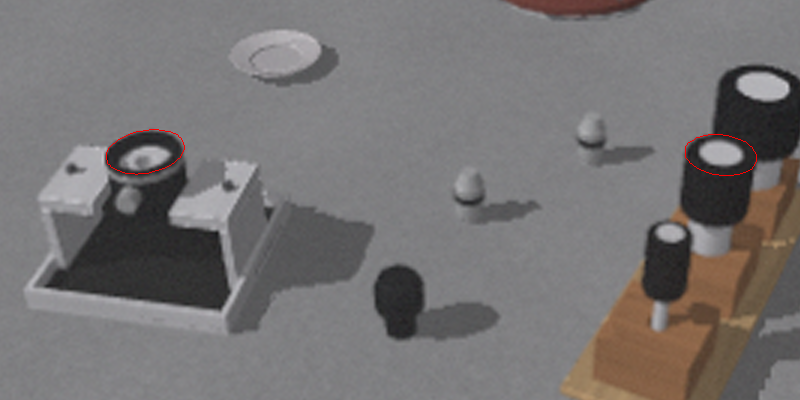

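View pics/side_o.png

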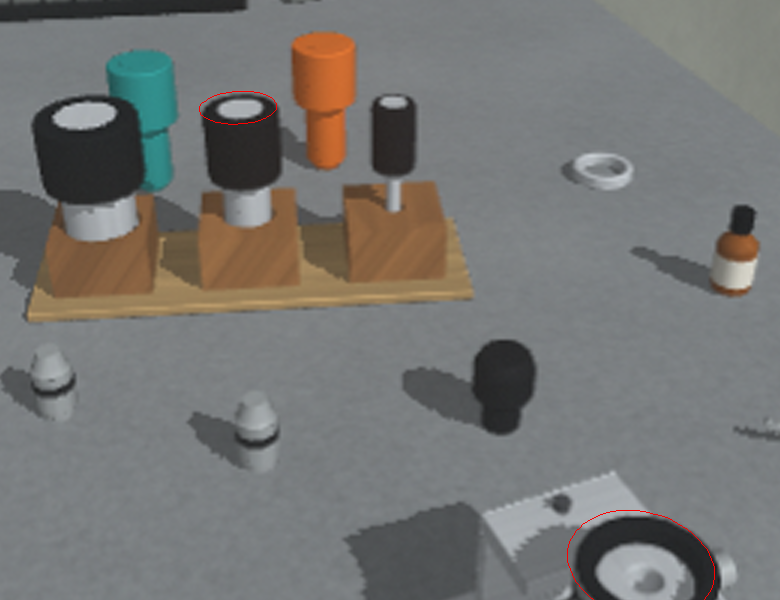

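```bash
python3 - <<'E'
from h import *
q=quat((.235,.972)); D=[.4953,.2052]
arm.line_to([*D,.24],.2,ori=q); arm.line_to([*D,.162],.12)
print(arm.read_tool_pos(),arm.read_ft_force())
arm.move_gripper(0.3,80)
print(arm.read_opening(),arm.read_ft_force(),arm.read_tool_pos(),arm.read_time())
cv2.imwrite("pics/grip_side.png",snapshot("side"))
arm.line_to([*D,.225],.08)
print(arm.read_opening(),arm.read_ft_force(),arm.read_wrist_torque(),arm.read_tool_pos(),arm.read_time())
im=np.hstack([snapshot("side")[90:300,120:350],snapshot("wrist")[150:360,165:395]]); cv2.imwrite("pics/lift.png",cv2.resize(im,None,fx=1.7,fy=1.7))
E
```

```text
[0.49598296 0.20547141 0.16292685] [-0.39355764 -0.3599479   0.3325761 ]
0.5647918822868382 [-0.71962009 -0.35061782  4.86185406] [0.49574437 0.20524925 0.1631595 ] 5.95
0.5647561200982294 [-0.62242586 -0.03605738 -3.78838527] [-0.04107568 -0.04357522  0.03323816] [0.49488096 0.20503263 0.22443377] 6.9417
```

View pics/lift.png

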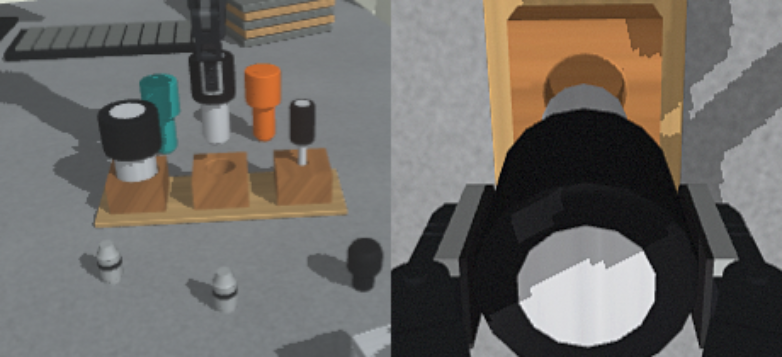

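```bash
python3 - <<'E'
from h import *
q=quat((.235,.972)); D=[.4953,.2052]; T=[.567,-.2068]
arm.line_to([*D,.31],.2)
arm.movep([*T,.31],q)
arm.line_to([*T,.262],.12)
P=arm.read_tool_pos();Q=arm.read_eef_rot(); w=snapshot("wrist"); np.save("p_hov.npy",np.r_[P,Q])
s=snapshot("side"); c=snapshot("scene")
for n,i in(("hw",w),("hs",s),("hc",c)): cv2.imwrite(f"pics/{n}.png",i)
cv2.imwrite("pics/hover1.png",np.hstack([cv2.resize(s[220:380,300:460],None,fx=2.4,fy=2.4,interpolation=2),cv2.resize(c[130:290,90:250],None,fx=2.4,fy=2.4,interpolation=2)]))
cv2.imwrite("pics/hover2.png",cv2.resize(w[100:380,140:420],None,fx=2,fy=2,interpolation=2))
print(P,Q,arm.read_ft_force(),arm.read_wrist_torque(),arm.read_time())
E
```

```text
[ 0.56759076 -0.20616921  0.26239541] [ 0.08326855  0.70188501 -0.08320653  0.70249588] [ 0.60443415 -0.69596465 -3.11190929] [ 0.02017816  0.0183052  -0.01508494] 9.8583
```

View pics/hover1.png

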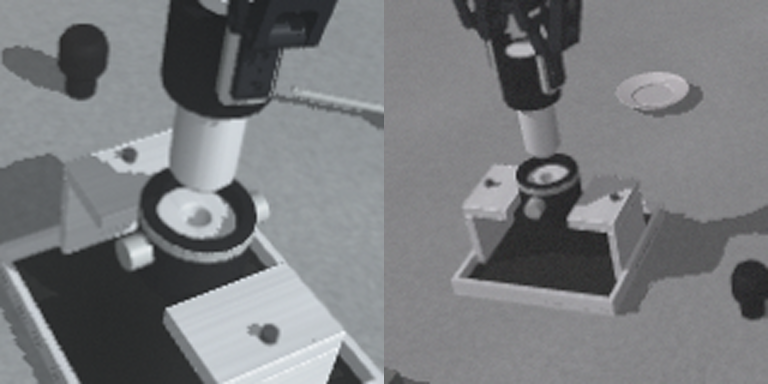

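View pics/hover2.png

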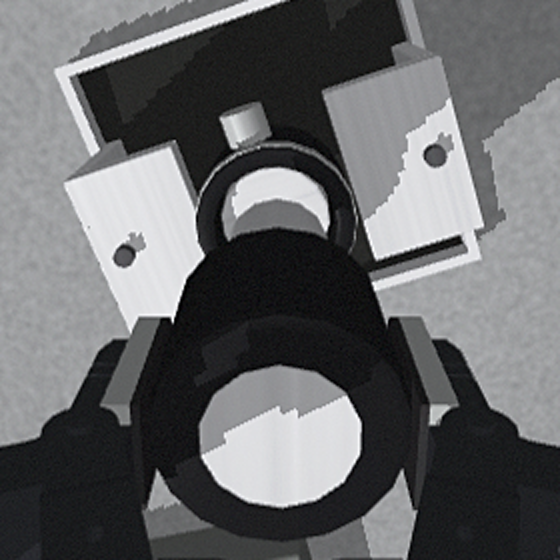

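```bash
python3 - <<'E'
from h import *
r=np.load("p_hov.npy"); p=(r[:3],r[3:]); P=r[:3]
out=[]
for n,f,b in(("side","hs",(340,240,80,100)),("scene","hc",(120,140,80,100)),("wrist","hw",(230,150,100,125))):
    im=cv2.resize(cv2.imread(f"pics/{f}.png")[b[1]:b[1]+b[3],b[0]:b[0]+b[2]],None,fx=4,fy=4,interpolation=2)
    if n=="wrist": im=cv2.resize(cv2.imread(f"pics/{f}.png")[b[1]:b[1]+b[3],b[0]:b[0]+b[2]][:100,:80],None,fx=4,fy=4,interpolation=2)
    def dr(C,R,col):
        q=(proj(n,circ(C,R),p)-b[:2]+.5)*4-.5; cv2.polylines(im,[np.round(q).astype(int)],True,col)
    z=P[2]-.143
    dr([P[0],P[1],z],.010,(0,0,255)); dr([P[0],P[1],z+.008],.016,(0,0,255)); dr([P[0],P[1],z+.058],.025,(0,0,255))
    dr([.567,-.2068,.102],.0285,(0,255,0)); dr([.567,-.2068,.102],.0215,(0,255,0))
    out.append(im)
cv2.imwrite("pics/hov_o.png",cv2.resize(np.hstack(out),(800,333)))
cv2.imwrite("pics/hov_o1.png",np.hstack(out[:2]))
cv2.imwrite("pics/hov_o2.png",out[2])
E
```

```text
(no output)
```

View pics/hov_o1.png

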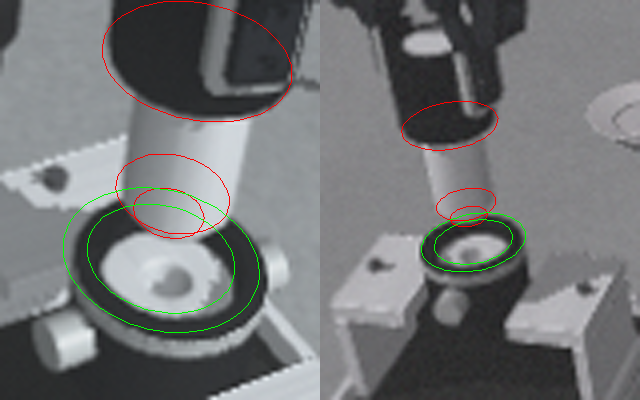

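View pics/hov_o2.png

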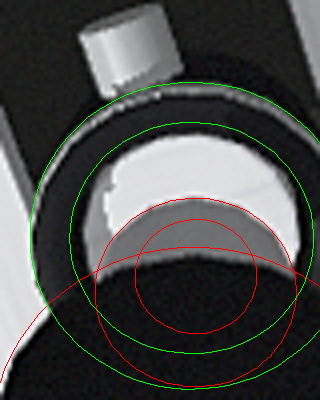

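```bash
python3 - <<'E'
from h import *
for n,f,b in(("side","hs",(340,240,80,90)),("scene","hc",(130,150,65,65))):
    k=8 if n=="scene" else 7
    im=cv2.resize(cv2.imread(f"pics/{f}.png")[b[1]:b[1]+b[3],b[0]:b[0]+b[2]],None,fx=k,fy=k,interpolation=2)
    im=cv2.convertScaleAbs(im,alpha=1.3,beta=20)
    for i in range(0,b[2],10): cv2.putText(im,str(b[0]+i),(i*k,10),0,.35,(0,255,255)); cv2.line(im,(i*k,12),(i*k,im.shape[0]),(0,120,120),1)
    for i in range(0,b[3],10): cv2.putText(im,str(b[1]+i),(0,i*k+10),0,.35,(0,255,255)); cv2.line(im,(0,i*k),(im.shape[1],i*k),(0,120,120),1)
    cv2.imwrite(f"pics/{f}_big.png",im[:600])
E
```

```text
(no output)
```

View pics/hs_big.png

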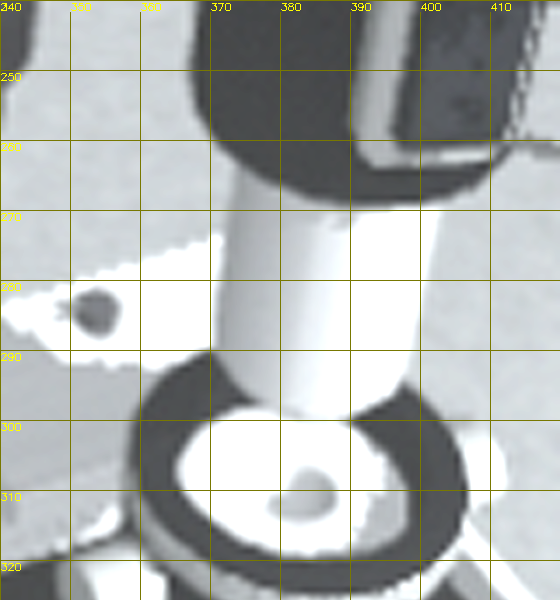

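View pics/hc_big.png

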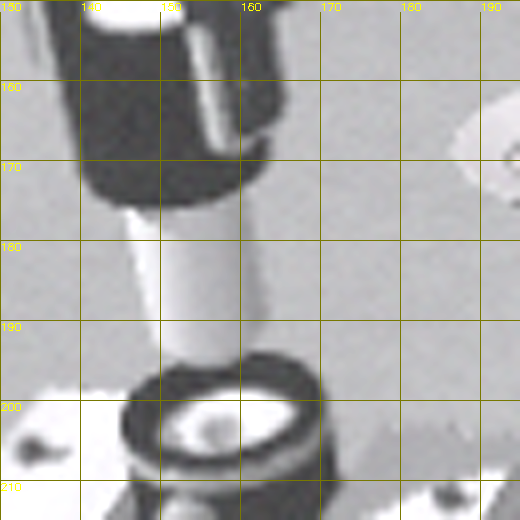

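```bash
python3 - <<'E'
from h import *
T=[.567,-.2075]
for z in list(np.arange(.252,.1925,-.006))+[.191,.189]:
    arm.line_to([*T,z],.05)
    P=arm.read_tool_pos();F=arm.read_ft_force();M=arm.read_wrist_torque()
    print(round(z,3),np.round(P,4),np.round(F,1),np.round(M,2))
    if abs(F[2])>45 or np.hypot(F[0],F[1])>15: print("stop");break
print(arm.read_time(),arm.read_opening(),arm.read_eef_rot())
s=snapshot("side"); c=snapshot("scene")
cv2.imwrite("pics/in1.png",np.hstack([cv2.resize(s[220:380,300:460],None,fx=2.4,fy=2.4,interpolation=2),cv2.resize(c[130:290,90:250],None,fx=2.4,fy=2.4,interpolation=2)]))
E
```

```text
0.252 [ 0.5667 -0.2075  0.2514] [-0.1 -0.3 -3.2] [0.01 0.01 0.04]
0.246 [ 0.5667 -0.2074  0.2455] [-0.  -0.3 -3.6] [-0.06 -0.    0.05]
0.24 [ 0.5667 -0.2074  0.2395] [ 0.1 -0.2 -3.3] [-0.02  0.02 -0.04]
0.234 [ 0.5674 -0.2077  0.2342] [ 0.7 -0.4 -2.4] [-0.04 -0.18 -0.01]
0.228 [ 0.5674 -0.2078  0.2283] [ 0.5 -0.6  1. ] [-0.08 -0.12 -0.02]
0.222 [ 0.5668 -0.2073  0.2214] [ 0.4  0.2 -3.5] [-0.13 -0.3  -0.01]
0.216 [ 0.5668 -0.2069  0.2149] [ 2.   1.2 -4.2] [ 0.08 -0.38  0.05]
0.21 [ 0.5669 -0.2072  0.2094] [ 1.2  0.3 -3. ] [ 0.04 -0.35 -0.02]
0.204 [ 0.5669 -0.2075  0.2036] [ 2.3  0.5 -4. ] [-0.05 -0.33  0.01]
0.198 [ 0.5669 -0.2074  0.1976] [ 0.9  0.1 -4. ] [-0.   -0.28 -0.  ]
0.191 [ 0.5669 -0.2074  0.1905] [ 1.5  0.1 -3.9] [ 0.04 -0.26  0.01]
0.189 [ 0.5669 -0.2074  0.1889] [ 0.8  0.1 -4.2] [-0.03 -0.22 -0.02]
13.15 0.562166488589086 [ 0.08370153  0.70226519 -0.08362162  0.70201502]
```

View pics/in1.png

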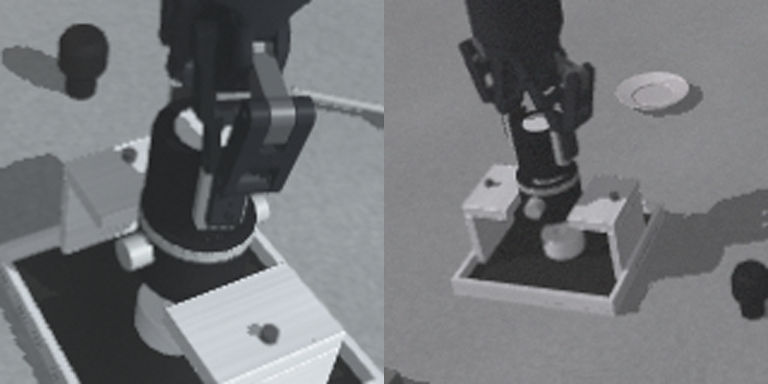

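```bash
python3 - <<'E'
from h import *
T=[.567,-.2075]
for z in np.arange(.188,.178,-.001):
    arm.line_to([*T,z],.02)
    P=arm.read_tool_pos();F=arm.read_ft_force()
    print(round(z,3),np.round(P,4),np.round(F,1))
    if F[2]>8 : print("seat");break
print(arm.read_time(),arm.read_opening())
s=snapshot("side"); c=snapshot("scene")
cv2.imwrite("pics/in2.png",np.hstack([cv2.resize(s[220:380,300:460],None,fx=2.4,fy=2.4,interpolation=2),cv2.resize(c[130:290,90:250],None,fx=2.4,fy=2.4,interpolation=2)]))
E
```

```text
0.188 [ 0.5669 -0.2075  0.188 ] [ 0.6 -1.  -3.9]
0.187 [ 0.567  -0.2076  0.1873] [-0.5  0.7 -0.6]
0.186 [ 0.5671 -0.2076  0.1871] [-1.7  0.8  5.7]
0.185 [ 0.5672 -0.2076  0.187 ] [-1.8  0.2  9.6]
seat
14.25 0.5663519291654291
```

View pics/in2.png

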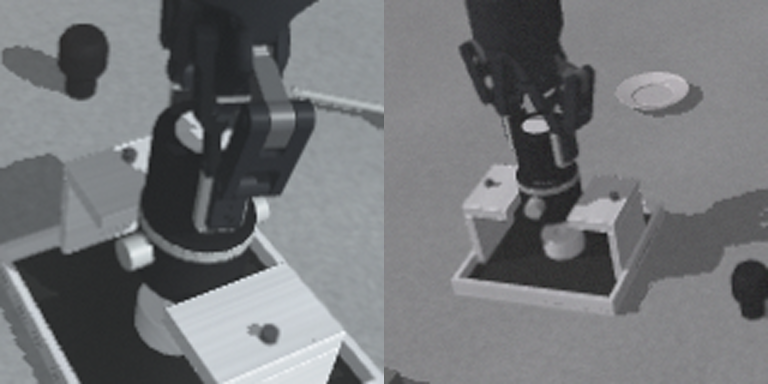

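Seated at the expected height (TCP 0.187 m). The spacer is in the tray. Next I relax the downward bias, release and retreat.

```bash
python3 - <<'E'
from h import *
T=[.567,-.2075]
arm.line_to([*T,.187],.02)
arm.move_gripper(1.0); arm.pause(.2)
print(arm.read_opening(),arm.read_ft_force(),arm.read_time())
arm.line_to([*T,.225],.06); arm.line_to([*T,.31],.2)
w=snapshot("wrist"); s=snapshot("side"); c=snapshot("scene")
cv2.imwrite("pics/e1.png",np.hstack([cv2.resize(s[220:380,300:460],None,fx=2.4,fy=2.4,interpolation=2),cv2.resize(c[130:290,90:250],None,fx=2.4,fy=2.4,interpolation=2)]))
cv2.imwrite("pics/e2.png",w); print(arm.read_time(),arm.read_ft_force())
E
```

```text
1.0003820179244676 [ 0.34474766 -0.46264622  0.60097542] 15.2583
16.7667 [-0.22988674 -0.52010688 -0.73625566]
```

View pics/e1.png

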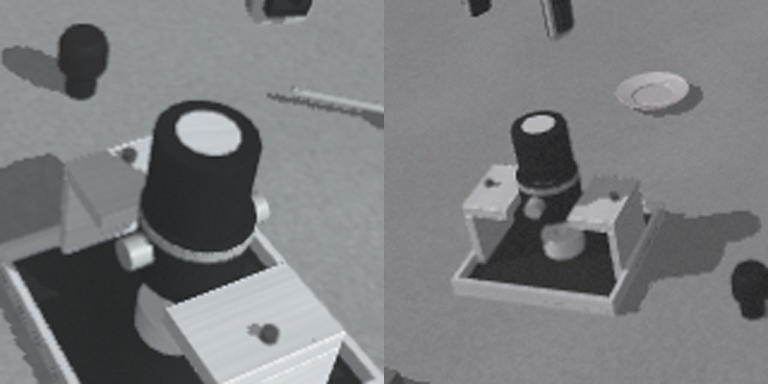

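View pics/e2.png

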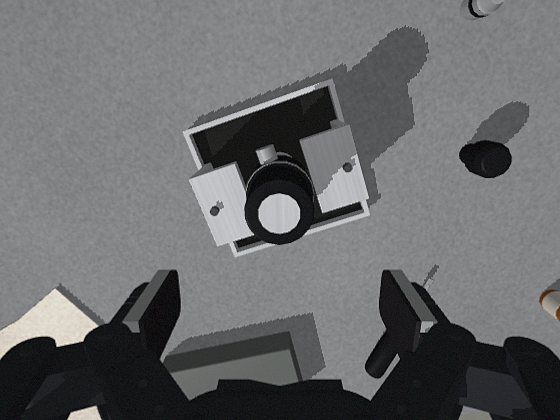

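```bash
python3 - <<'E'
from h import *
s=snapshot("side")[300:400,320:420]; c=snapshot("scene")[190:260,120:200]
cv2.imwrite("pics/sp.png",np.hstack([cv2.convertScaleAbs(cv2.resize(i,(390,390),interpolation=2),alpha=1.3,beta=20) for i in (s,c)]))
E
```

```text
(no output)
```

View pics/sp.png

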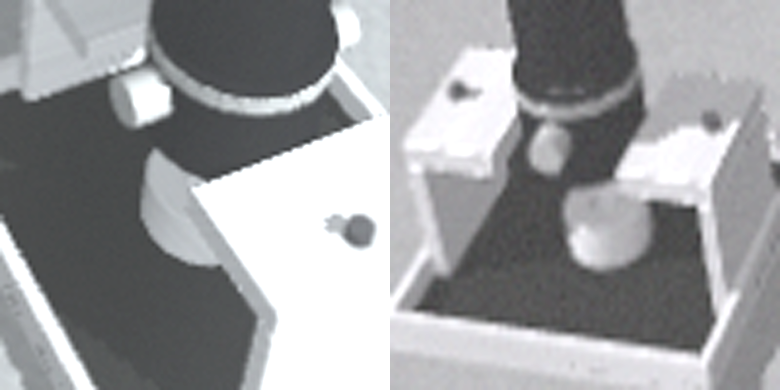

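```bash
python3 - <<'E'
from h import *
print(np.abs(arm.read_dq()).max(),arm.read_time()); print(ticket.finish_job())
E
```

```text
0.007887578121744641 16.8667
the job is handed in; nothing more can be done
None
```

I took the middle-sized drift from the rack's middle socket and pushed it down through the tube until its head stopped on the rim. I then let go, pulled clear and handed the job in at about 17 s.

**Seating:** contact came at a TCP height of 0.187 m, as expected for the head on the rim. Wrist-force readings taken between moves stayed below about 10 N.

**Final pictures:** the drift stands upright on the rim. The spacer is down in the tray and appears to lie flat, though the bridge hides part of it in both fixed views. The gripper is clear of everything, and I did not touch the orange and turquoise look-alikes.

**Disagreement:** the three cameras differed on the tube's position by up to about 8 mm. I went mostly by the wrist camera and moved the drift 1 mm to allow for the other two. The rod went in with sideways force readings of about 2 N.

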